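Hold a wood test block square on the macro photo bench

ROBOT

A 6-joint arm with a two-finger parallel gripper is mounted at the origin on the work surface. World frame = base frame: x ahead of the robot, y to its left, z up, the work surface at z = 0. Lengths are in m, angles in rad, forces in N, time in s.
With the tool pointing down it reaches from about 0.275 to 0.85 m from the base axis. Payload 19 kg.
Tool frame: the origin (TCP) lies midway between the tips of the shut fingers; the grasp point (between the pads) lies 19 mm behind it; z points along the fingers, y is the direction in which the jaws open and shut (so a half turn about z gives the same grasp; the last joint's range is limited). The gripper opens to 85 mm and grips with 20 to 120 N. Pads are 22 mm wide; open, the fingers measure 114 mm over their backs; the gripper's body (76 mm by 85 mm) begins 54 mm behind the grasp point. The pads swing forward as they close: fully open they stand 13 mm farther back than shut.
Start: joints at [1.174, 0.15, 1.437, -0, 1.554, -0.134], TCP at [0.149, 0.555, 0.231] pointing down, gripper open.
Joint ranges: [-2.8, 2.8], [-0.68, 2.1], [0.12, 2.68], [-1.39, 4.53], [0.16, 2.79], [-2.81, 2.81]. Speed limits (rad/s): [1.89, 1.89, 2.22, 3.01, 3.01, 3.01].

INTERFACE

Orientations are given as a unit quaternion [x, y, z, w].
In Python, from workcell import arm gives the robot as it stands. The module is installed in compiled form; this text tells all that it offers.
- The arm moves only by the tool carry_out, never from a script. Its arguments are lists of equal length, an entry for each row: "xyz": the shift along the tool's x, y, z in mm, a list of three; "rotation": the turn, a rotation vector about the tool's x, y, z in rad, a list of three. A call has 1 to 20 rows; each row is the pose to reach, as a shift and turn from the pose commanded when the call began, along the tool's axes at that moment; what a row does not reach only later rows make up. A row lasts 1/10 s, in which the tool goes at most 50 mm and 8.59 degrees, less where a joint would pass 70% of its speed; a pose out of reach is approached as far as the arm can. A call with a gripper value outside its range is refused whole. "jaw" is the finger opening in mm, from 0 to 85.4, set as the call begins (left out, the last holds). The fingers move at their own pace and stop on an object; "grip_force" is the grip in N (left out, the last holds). Time passes only in rows, so rows that repeat a pose let the fingers close. It gives the time, the measured TCP pose, the force and the opening at its end, in the units of the state.
- arm.read_state(): the state, without advancing time (a new reading comes with each control period).
- arm.camera(name): name is "scene" or "side" or "wrist"; returns a dict with "pixels" (480x640x3 uint8, blue, green, red), "fx", "fy", "cx", "cy" (pixels), "world_from_camera" (4x4, takes a point from camera to world coordinates); the wrist camera has in their place "mount" (4x4, takes a point from camera to tool coordinates, whose origin is the TCP and whose axes are the flange's). Camera axes: x right, y up, looking along -z (the intrinsics and any distortion apply to the point x, -y, -z); pixel columns grow to the right and rows downward; lengths in m; the calibration is good to about 2 mm. A picture is of the moment at which its call begins: read the wrist's pose just before it. There is no depth.
- arm.finish_job(): hands the job in, once; it reports no verdict.
The state is a dict: "time": time; "q": joint angles; "qvel": joint speeds; "effort": joint torques, N m; "eef_pos": TCP position; "tcp_rot": TCP orientation; "force": force on the tool from outside, world axes, zero at the start; "ft_torque": the same for the moment, N m; "gripper_width": finger opening in m.
Only numpy, scipy, OpenCV 4.12 (cv2) and the standard library are available. Lean on these libraries where they do the work, as an engineer would, in place of code of your own. Each camera call takes 0.05 s, during which the arm holds its last target.

TASK

Get the macro photo bench ready for the end-grain picture: swing the focus lock ring's lever over to its locked mark, and set the wood test block on the stage, lying flat with a long side along the fence and one end up against the stop. Then, with one slanting push, press it down onto the stage and against the fence at the same time, and finish while still holding it so (do not let go: the picture is taken during your hold). Do not knock the other things on the desk about.

Things in the scene. Friction and masses are not known exactly. Their poses are not given: they have to be found in the camera images.
- bench: macro photo bench, fixed to the desk (place and yaw differ each time): aluminium base plate 180 (x) x 420 (y) x 15 mm; origin at the centre of the base's underside, z up, y along the base towards the camera end. Near its -y end stands the raised stage. A small lamp on a goose-neck stands on the base's +x edge, its head about 55 to 98 mm in x and -70 to -5 mm in y from the origin, up to 140 mm above the desk
- stage: the stage: smooth enamelled grey plate (wood slides on it easily) 130 (x) x 150 (y) x 12 mm on a dark riser, its flat top 60 mm above the desk, spanning x -65 to +65 mm and y -205 to -55 mm in the bench's frame. The body's frame is the same as the bench's
- fence: the fence: straight aluminium bar fixed along the stage's far (+x) edge, 12 mm thick, 146 mm long in y, rising 32 mm above the stage; its face looks to the bench's -x. The body's frame is the same as the bench's
- stage_corner (a point): the inner corner where fence face, stop face and stage top meet; axes as the bench's. The stop is a steel block fixed to the stage at the fence's -y end, 44 mm wide in x, 16 mm thick in y, 32 mm high; from this corner free stage extends about 110 mm to -x (robot side) and 124 mm to +y (camera side)
- block_center (a point): centre of the loose wood test block, a plain rectangular wood block 40 (x) x 60 (y, long) x 40 (z) mm, about 50 to 100 g, the only rectangular wood block, lying on the bare desk at the right; axes are the block's own. Seated in the corner with its long side on the fence, its centre lies 20 mm to -x, 30 mm to +y and 20 mm up from stage_corner
- lock_ring (a joint): focus lock ring around the lens: 0 = fully open (lever leaning 0.61 rad from upright towards the bench's -x, the robot side), 1.22 = locked at its end stop (lever leaning 0.61 rad to the bench's +x, over the broad black mark on the fixed light-coloured collar beside it). It turns about the lens axis, which is level and parallel to the bench's y; stays where it is left; turning takes about 2 N at the lever
- ring_axis (a point): point on the lens axis at the middle of the lock ring, 80 mm above the desk; axes as the bench's. The knurled dark ring is 66 mm in diameter and 20 mm wide (y); lens barrel 52 mm in diameter towards -y to 52 mm off, where its rim is 60 mm in diameter; collar 61 mm in diameter and then camera body (64 mm wide, top 109 mm above the desk) towards +y, the body from 48 mm to 120 mm off
- lever_tip (a point): centre of the black ball, 15 mm in diameter, at the outer end of the ring's lever, 68 mm from the lens axis; the lever is a straight steel pin 9 mm in diameter standing radially on the ring
- branch_disc: bystander: round slice of branch with bark, 62 mm in diameter, 28 mm high; origin under its centre
- petri_dishes: bystander: two stacked dishes, 88 mm in diameter, 27 mm high together; origin under the centre
- sample_jar: bystander: amber jar, 56 mm in diameter, 85 mm high; origin under its centre
- calliper: bystander: steel calliper lying flat, 200 mm long in its y, 12 mm high; origin under its middle
- forceps: bystander: steel forceps lying flat, 115 mm long in x; origin under the middle
- mushroom_figure: bystander: ceramic mushrooms on a wood base 90 x 110 mm, 130 mm high; origin under its centre
Mind the look-alikes: they are no part of the job. Leave any blue, pink or turquoise look-alike of the part that bears block_center alone.

How it is judged:
By the outcome, as a careful person would: the job done as asked, in the order asked, and still so for the second after the job is handed in, while the arm keeps its last pose, push and grip.
It also fails if it takes over 51 s, if anything falls off the work surface, if the arm or the gripper's body presses on something with over 40 N, if the wrist force passes 120 N, or if a joint passes its speed limit or range.

## Working session

There is one attempt and no reset: what is moved stays moved. The work goes in short steps, Python scripts to look and compute and a tool call to move; the robot and the scene stay as the last step left them, time stands still between calls to the robot, and variables do not carry over. Pictures are saved under pics/ and viewed, and the job is handed in when it is done.

Besides the shell and the picture viewer there is one more tool, called after "Call:" by a JSON object that holds its "api" and its "payload", one argument or row to a line. carry_out: Moves the arm, as the interface text tells. Its arguments: {"type":"object","properties":{"xyz":{"type":"array","items":{"type":"array","items":{"type":"number"}}},"rotation":{"type":"array","items":{"type":"array","items":{"type":"number"}}},"jaw":{"type":"number"},"grip_force":{"type":"number"}},"required":["xyz","rotation"]}

```bash
mkdir -p pics
python3 - <<'E'
from workcell import arm
import cv2,numpy as np
s=arm.read_state()
for k,v in s.items(): print(k,np.round(v,4))
for n in ["scene","side","wrist"]:
    c=arm.camera(n); cv2.imwrite(f"pics/{n}0.png",c["pixels"])
    print(n,c["fx"],c["fy"],c["cx"],c["cy"],[k for k in c]); print(np.round(c.get("world_from_camera",c.get("mount")),4).tolist())
E
```

```text
time 0.0
q [ 1.174   0.151   1.438   0.      1.5538 -0.134 ]
qvel [ 0.0001  0.0017 -0.0006  0.0017  0.0006 -0.0003]
effort [ 1.50000e-03 -7.13039e+01 -5.70873e+01  0.00000e+00  8.90000e-03
 -0.00000e+00]
eef_pos [0.1493 0.555  0.2307]
tcp_rot [ 1.310e-01  9.914e-01 -6.000e-04 -2.000e-04]
force [ 0.5356 -0.2378 -0.4514]
ft_torque [-0.0105 -0.0083  0.0255]
gripper_width 0.0854
scene 608.1123772567033 608.1123772567033 317.9614621236381 239.6739435638846 ['pixels', 'fx', 'fy', 'cx', 'cy', 'world_from_camera']
[[-0.7831, -0.5332, 0.3201, 0.9745], [0.6218, -0.665, 0.4136, 0.6092], [-0.0076, 0.5229, 0.8523, 1.3816], [0.0, 0.0, 0.0, 1.0]]
side 486.0976817262311 486.0976817262311 318.2449460366065 230.07220077918043 ['pixels', 'fx', 'fy', 'cx', 'cy', 'world_from_camera']
[[0.9832, 0.1164, -0.1408, 0.2745], [-0.1826, 0.6396, -0.7467, -0.9978], [0.0031, 0.7599, 0.6501, 0.9723], [0.0, 0.0, 0.0, 1.0]]
wrist 347.23616851949515 347.23616851949515 325.4280033206989 240.25426824684433 ['pixels', 'fx', 'fy', 'cx', 'cy', 'mount']
[[0.0012, 0.952, 0.3062, 0.0776], [1.0, -0.001, -0.0006, 0.0004], [-0.0003, 0.3062, -0.952, -0.1415], [0.0, 0.0, 0.0, 1.0]]
```

View pics/scene0.png

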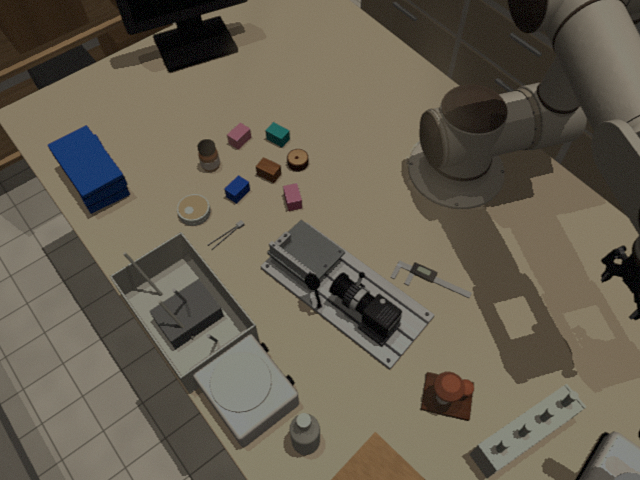

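View pics/side0.png

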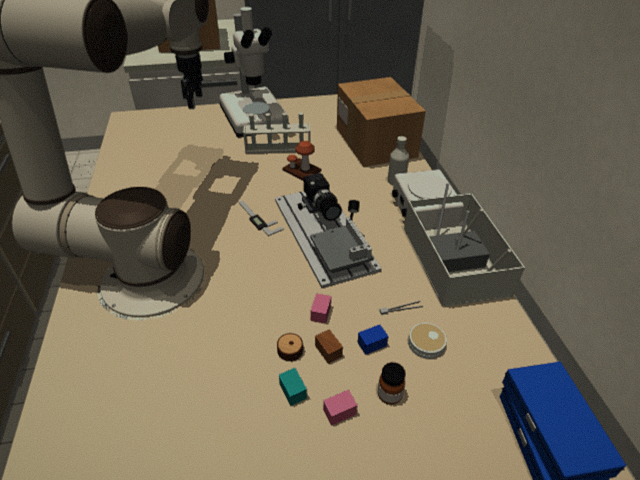

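View pics/wrist0.png

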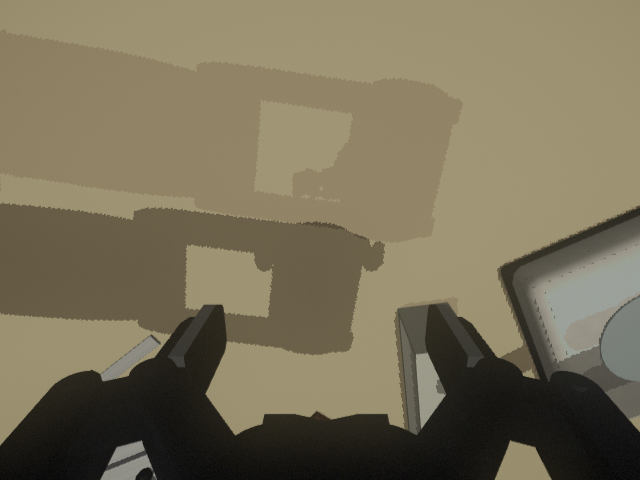

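Candidates for the block, as scene pixels: brown (268,170), pink (239,134), pink (292,196), teal (278,133), blue (237,188), and the round branch disc (297,158). The brown wooden one fits the description. I'll check it and the bench in close crops.

```bash
cat > h.py <<'E'
import numpy as np,cv2
from workcell import arm
def ray(c,u,v,T=None):
    T=np.array(c["world_from_camera"]) if T is None else T
    d=np.array([(u-c["cx"])/c["fx"],-(v-c["cy"])/c["fy"],-1.0])
    return T[:3,3],T[:3,:3]@d
def plane(c,u,v,z,T=None):
    o,d=ray(c,u,v,T); return o+d*(z-o[2])/d[2]
def proj(c,P,T=None):
    T=np.array(c["world_from_camera"]) if T is None else T
    p=T[:3,:3].T@(np.array(P)-T[:3,3]); return np.array([c["cx"]+c["fx"]*p[0]/-p[2],c["cy"]-c["fy"]*p[1]/-p[2]])
def two(o1,d1,o2,d2):
    A=np.c_[d1,-d2]; t=np.linalg.lstsq(A,o2-o1,rcond=None)[0]
    a,b=o1+d1*t[0],o2+d2*t[1]; return (a+b)/2,np.linalg.norm(a-b)
E
python3 - <<'E'
import cv2,numpy as np
a=cv2.imread('pics/scene0.png');b=cv2.imread('pics/side0.png')
A=cv2.resize(a[210:375,250:450],(800,660),interpolation=cv2.INTER_CUBIC)[:600]
cv2.imwrite('pics/sc_bench.png',A)
cv2.imwrite('pics/sc_blk.png',cv2.resize(a[110:230,170:330],(800,600),interpolation=cv2.INTER_CUBIC))
cv2.imwrite('pics/sd_bench.png',cv2.resize(b[165:290,250:410],(768,600),interpolation=cv2.INTER_CUBIC))
cv2.imwrite('pics/sd_blk.png',cv2.resize(b[285:425,265:445],(771,600),interpolation=cv2.INTER_CUBIC))
E
```

```text
(no output)
```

View pics/sc_bench.png

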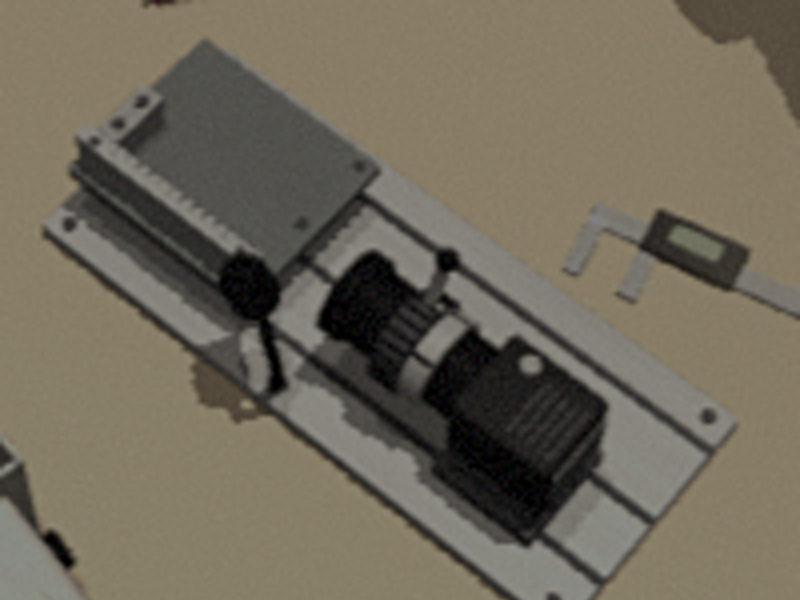

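View pics/sc_blk.png

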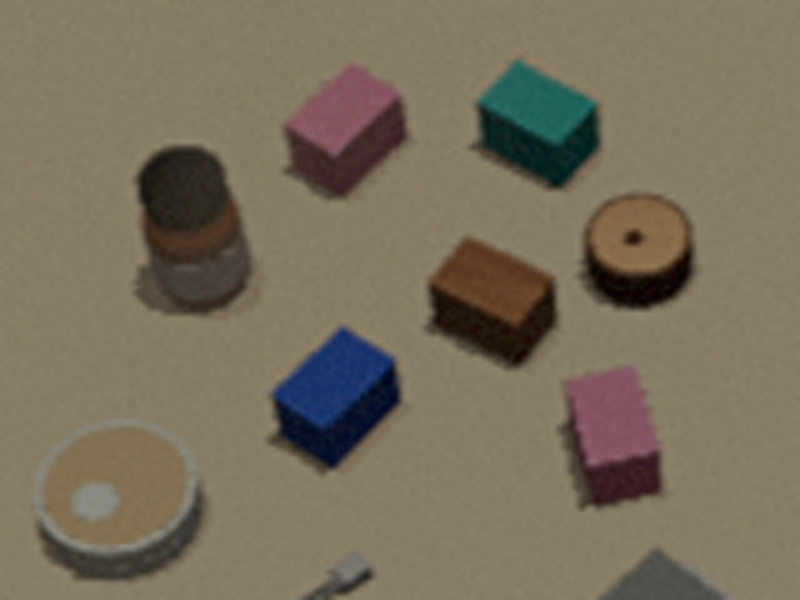

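View pics/sd_bench.png

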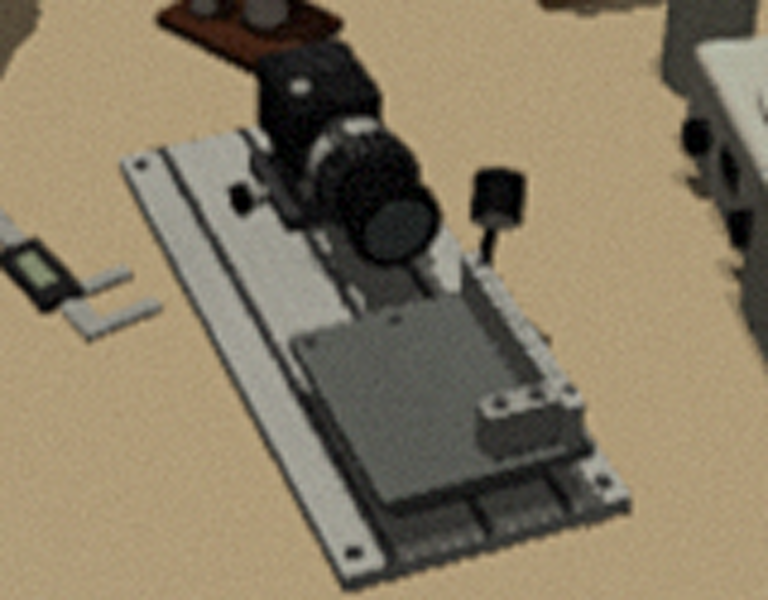

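View pics/sd_blk.png

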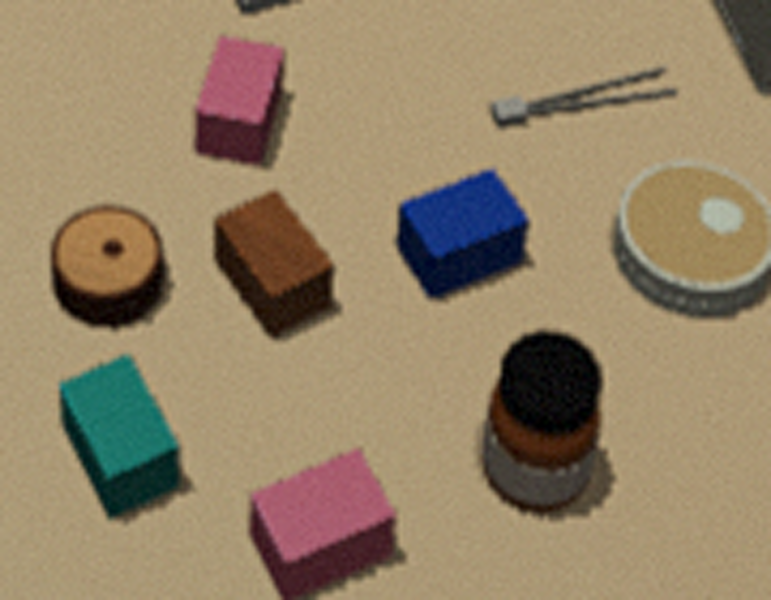

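The brown wood block at scene (268,170) / side (329,345) is the right one: wood-grain top, the only brown box. Next I'll work out positions.

Run:
```python
from h import *
cs=arm.camera("scene");cd=arm.camera("side")
fs=lambda u,v:(250+u/4-.5,210+v/4-.5); fd=lambda u,v:(250+u/4.8-.4,165+v/4.8-.4)
bs=lambda u,v:(170+u/5-.5,110+v/5-.5); bd=lambda u,v:(265+u/4.285-.4,285+v/4.285-.4)
def st(a,b,n):
    o,d=ray(cs,*a);o2,d2=ray(cd,*b); p,e=two(o,d,o2,d2); print(n,np.round(p*1000,1),'gap',round(e*1000,1)); return p
st(fs(207,40),fd(390,502),'stage -x-y'); st(fs(380,170),fd(292,338),'stage -x+y')
st(fs(447,258),fd(242,198),'ball')
for n,a,b,z in [('stage -x-y',fs(207,40),fd(390,502),.06),('stage-x+y',fs(380,170),fd(292,338),.06),
  ('base -x+y',fs(737,425),fd(122,160),.015),('base +x-y',fs(43,230),fd(630,500),.015)]:
    print(n,np.round(plane(cs,*a,z)*1000,1),np.round(plane(cd,*b,z)*1000,1))
for n,c,f,L,in [('scene',cs,bs,[(468,238),(555,278),(515,325),(430,287)]),('side',cd,bd,[(275,192),(333,262),(277,297),(215,228)])]:
    P=np.array([plane(c,*f(*p),.04) for p in L])*1000
    print(n,np.round(P,1).tolist(),P.mean(0),[np.linalg.norm(P[i]-P[i-1]) for i in range(4)])
# colour mask brown
for n,c,(x0,y0,x1,y1) in [('scene',cs,(250,150,290,190)),('side',cd,(310,325,348,368))]:
    im=c["pixels"][y0:y1,x0:x1]; h=cv2.cvtColor(im,cv2.COLOR_BGR2HSV)
    m=((h[...,1]>130)&(h[...,2]>70)&((h[...,0]<16))).astype(np.uint8)
    k,l,s,ce=cv2.connectedComponentsWithStats(m); i=1+np.argmax(s[1:,4]); 
    r=cv2.minAreaRect(np.argwhere(l==i)[:,::-1].astype(np.float32)); print(n,s[i],ce[i]+[x0,y0],np.round(plane(c,*(ce[i]+[x0,y0]),.04)*1000,1))
for p,z in [((312,282),0)]: pass
```

```text
stage -x-y [ 474.7 -109.1   58.1] gap 3.5
stage -x+y [447.   36.7  56.5] gap 0.4
ball [448.9 126.5  87. ] gap 36.1
stage -x-y [ 473.7 -107.6   60. ] [ 475.8 -111.9   60. ]
stage-x+y [448.6  38.2  60. ] [446.2  32.8  60. ]
base -x+y [376. 294.  15.] [371.9 286.8  15. ]
base +x-y [628.1 -82.2  15. ] [622.5 -91.5  15. ]
scene [[421.3, -353.2, 40.0], [400.1, -299.4, 40.0], [437.1, -286.7, 40.0], [458.4, -338.1, 40.0]] [ 429.24103828 -319.33799185   40.        ] [np.float64(40.07884014456587), np.float64(57.90969431139894), np.float64(39.13129783516176), np.float64(55.59986736524)]
side [[434.6, -289.2, 40.0], [456.1, -340.7, 40.0], [421.9, -357.2, 40.0], [397.5, -307.2, 40.0]] [ 427.54193887 -323.56686129   40.        ] [np.float64(41.28810523023581), np.float64(55.81337065545394), np.float64(37.90068240353986), np.float64(55.602742108680104)]
scene [  6   8  24  17 216] [267.81944444 165.91203704] [ 429.5 -319.3   40. ]
side [  5   5  27  24 355] [328.52957746 341.44225352] [ 427.2 -323.2   40. ]
```

Run:
```python
from h import *
cs=arm.camera("scene");cd=arm.camera("side")
fs=lambda u,v:(250+u/4-.5,210+v/4-.5); fd=lambda u,v:(250+u/4.8-.4,165+v/4.8-.4)
b=plane(cs,*fs(447,258),.1357); print('ball',b)
q=proj(cd,b); print(q,(q-[250,165])*4.8)
im=cs["pixels"];A=cv2.resize(im[250:330,310:410],(800,640),interpolation=cv2.INTER_CUBIC)[:600]
cv2.imwrite('pics/z1.png',np.clip(A.astype(float)*2.0,0,255).astype(np.uint8))
im=cd["pixels"];A=cv2.resize(im[165:225,290:370],(800,600),interpolation=cv2.INTER_CUBIC)
cv2.imwrite('pics/z2.png',np.clip(A.astype(float)*2.5,0,255).astype(np.uint8))
# base corners solve: yaw fit
S=np.array([[-65,-205],[-65,-55],[-90,210],[90,-210]])/1000.
for off,W in [('scene',[[473.7,-107.6],[448.6,38.2],[376,294],[628.1,-82.2]]),('side',[[475.8,-111.9],[446.2,32.8],[371.9,286.8],[622.5,-91.5]])]:
    W=np.array(W)/1000; z=(W-W.mean(0))@[1,1j]; s=(S-S.mean(0))@[1,1j]; r=(z*s.conj()).sum(); th=np.angle(r); R=np.array([[np.cos(th),-np.sin(th)],[np.sin(th),np.cos(th)]])
    t=W.mean(0)-R@S.mean(0); print(off,th,t,'res mm',np.round((S@R.T+t-W)*1000,1).tolist(),'scale',abs(r)/(abs(s)**2).sum())
```

```text
ball [0.48627586 0.14071824 0.1357    ]
[317.44140795 190.09484402] [323.71875816 120.45525131]
scene 0.18349954416224332 [0.50169372 0.10543905] res mm [[1.5, -0.4], [-0.8, 1.3], [-1.1, 1.5], [0.4, -2.4]] scale 0.9931869902470486
side 0.18582919719891552 [0.49903096 0.09893567] res mm [[-2.8, -2.6], [-0.9, 0.1], [-0.1, 1.9], [3.8, 0.7]] scale 0.9897210577025531
```

View pics/z1.png

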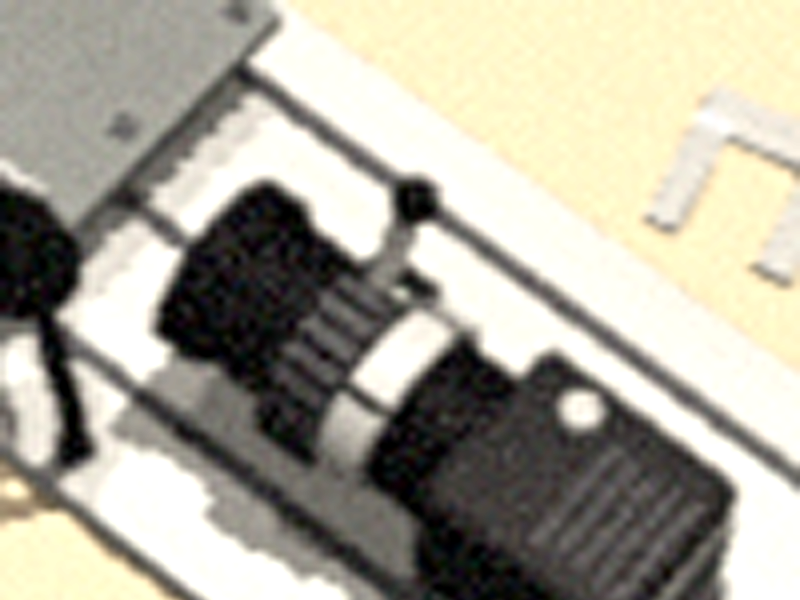

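View pics/z2.png

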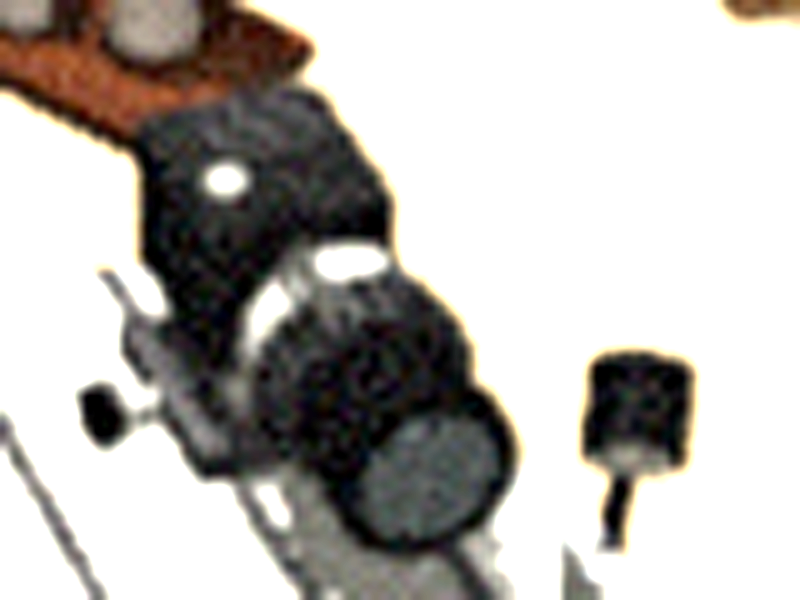

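Run:
```python
from h import *
cs=arm.camera("scene");cd=arm.camera("side")
th=.1845;R=np.array([[np.cos(th),-np.sin(th)],[np.sin(th),np.cos(th)]]);t=np.array([.5005,.102])
B=lambda p:np.round(R.T@(p[:2]-t)*1000,1)
f=lambda u,v:(290+u/10-.5,165+v/10-.5)
g=lambda u,v:(310+u/8-.5,250+v/8-.5)
print('front rim side',B(plane(cd,*f(430,480),.08)))
print('body top corners z=.109 side',B(plane(cd,*f(140,125),.109)),B(plane(cd,*f(390,205),.109)))
print('body top corners scene',B(plane(cs,*g(550,352),.109)),B(plane(cs,*g(735,495),.109)),B(plane(cs,*g(440,480),.109)))
print('ring sil scene L,R edges at z .08',[B(plane(cs,*g(*p),.08)) for p in [(360,265),(262,405),(420,305),(320,450)]])
print('ball z',[(z,B(plane(cs,*g(413,198),z))) for z in (.12,.13,.136,.148)])
# project expected ball for theta
for y in (40,50,):
  for a in (-.61,-.3,0,.61):
    P=[68*np.sin(a)/1000,y/1000.]; w=R@P+t; p=[*w,.08+.068*np.cos(a)]
    print(y,a,(proj(cs,p)-[310,250])*8,(proj(cd,p)-[290,165])*10)
```

```text
front rim side [22.1 -8.2]
body top corners z=.109 side [ -9.3 155.8] [47.6 87.9]
body top corners scene [-4.7 95. ] [ -3.3 163. ] [48.  96.3]
ring sil scene L,R edges at z .08 [array([-3.2, 26.6]), array([51.8, 34. ]), array([-4.5, 48.7]), array([51.9, 56.3])]
ball z [(0.12, array([-13.3,  36.2])), (0.13, array([-8.8, 39.2])), (0.136, array([-6., 41.])), (0.148, array([-0.6, 44.5]))]
40 -0.61 [476.99636097 117.44207299] [172.34428782 275.15882258]
40 -0.3 [438.53376868 145.00880316] [232.88758241 235.80904782]
40 0 [395.42808994 186.3333739 ] [297.35359588 212.96404591]
40 0.61 [307.75978405 297.44981976] [420.0680985  219.65624944]
50 -0.61 [503.84967943 136.96092586] [160.5865893  256.26070666]
50 -0.3 [465.58280296 164.80728444] [220.82141479 217.09639194]
50 0 [422.57196754 206.3829212 ] [284.99702029 194.411755  ]
50 0.61 [334.77731067 317.8459074 ] [407.2693504  201.31153186]
```

```bash
cat >> h.py <<'E'
from scipy.spatial.transform import Rotation as Ro
th=.1845;t0=np.array([.5005,.102])
def bw(x,y,z): # bench mm -> world m
    c,s=np.cos(th),np.sin(th); return np.array([t0[0]+(c*x-s*y)/1000,t0[1]+(s*x+c*y)/1000,z/1000])
def wb(p):
    c,s=np.cos(th),np.sin(th); d=(np.array(p[:2])-t0)*1000; return np.array([c*d[0]+s*d[1],-s*d[0]+c*d[1],p[2]*1000])
def toolrot(yaw,tilt=0): # tool y at world angle yaw, z down; tilt: tool z leans toward tool y
    y=np.array([np.cos(yaw),np.sin(yaw),0]);z=np.array([0,0,-1.]);x=np.cross(y,z)
    return Ro.from_matrix(np.c_[x,y,z])*Ro.from_rotvec([-tilt,0,0])
def move(P,Rt):
    s=arm.read_state(); Rn=Ro.from_quat(s["tcp_rot"])
    print('t',s["time"],'shift mm',np.round(Rn.inv().apply(np.array(P)-s["eef_pos"])*1000,1),'rot',np.round((Rn.inv()*Rt).as_rotvec(),3))
def st():
    s=arm.read_state(); print('t',s['time'],'tcp',np.round(s['eef_pos']*1000 if isinstance(s['eef_pos'],np.ndarray) else np.array(s['eef_pos'])*1000,1),'bench',np.round(wb(s['eef_pos']),1),'F',np.round(s['force'],1),'w',s['gripper_width'],'q',np.round(s['q'],2))
def wcam():
    s=arm.read_state(); c=arm.camera("wrist"); T=np.eye(4);T[:3,:3]=Ro.from_quat(s["tcp_rot"]).as_matrix();T[:3,3]=s["eef_pos"]
    return c,T@np.array(c["mount"])
E
python3 -c "
from h import *
move(bw(23,65,300),toolrot(th))"
```

```text
t 0.45 shift mm [-449.4 -277.9  -68.8] rot [-0.     0.     1.123]
```

Call:
{"api": "carry_out", "payload": {
  "xyz": [
    [-449,-278,-69],
    [-449,-278,-69],
    [-449,-278,-69],
    [-449,-278,-69],
    [-449,-278,-69],
    [-449,-278,-69],
    [-449,-278,-69],
    [-449,-278,-69],
    [-449,-278,-69],
    [-449,-278,-69],
    [-449,-278,-69],
    [-449,-278,-69],
    [-449,-278,-69],
    [-449,-278,-69],
    [-449,-278,-69]
  ],
  "rotation": [
    [0,0,1.123],
    [0,0,1.123],
    [0,0,1.123],
    [0,0,1.123],
    [0,0,1.123],
    [0,0,1.123],
    [0,0,1.123],
    [0,0,1.123],
    [0,0,1.123],
    [0,0,1.123],
    [0,0,1.123],
    [0,0,1.123],
    [0,0,1.123],
    [0,0,1.123],
    [0,0,1.123]
  ],
  "jaw": 0
}}

```text
time: 1.95
eef_pos: [0.5101, 0.171, 0.3004]
tcp_rot: [0.638, 0.77, 0.0, -0.0]
force: [0.3, 0.7, 0.8]
gripper_width: 0.0001
```

```bash
python3 -c "
from h import *
st()
c,T=wcam(); cv2.imwrite('pics/w1.png',c['pixels']); np.save('w1T.npy',T)"
```

```text
t 1.95 tcp [510.1 171.  300.4] bench [ 22.1  66.1 300.4] F [0.3 0.7 0.8] w 0.00010006678130287164 q [ 0.18  0.06  1.4   0.    1.68 -0.01]
```

View pics/w1.png

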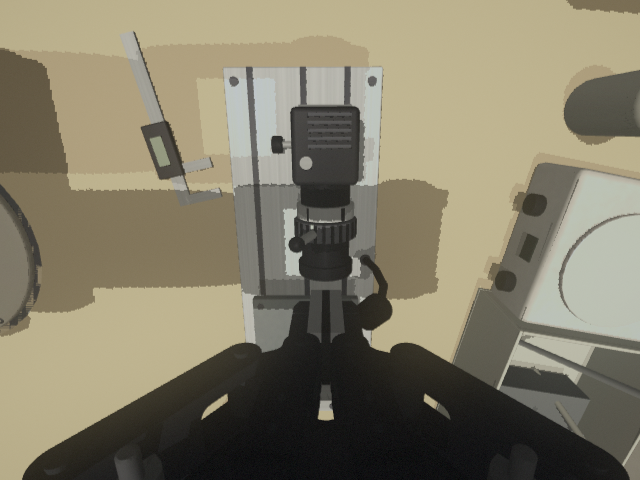

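Wrist view: ball at (296,244), ring centre about (325,230), base +y corners at (225,67) and (383,68).

```bash
python3 -c "
from h import *
c=arm.camera('wrist');T=np.load('w1T.npy')
f=lambda u,v,z:np.round(wb(plane(c,u,v,z,T)),1)
print('base corners',f(225,67,.015),f(383,68,.015))
print('ball',[f(296,244,z) for z in (.13,.136,.142)])
print('ring edges z.08',f(295,230,.08),f(357,230,.08),'ring top y',f(326,219,.113),f(326,240,.113))
print('body top',f(292,107,.109),f(359,107,.109),f(292,184,.109),f(359,184,.109))
cv2.imwrite('pics/w1z.png',cv2.resize(c['pixels'][160:310,240:440],(800,600),interpolation=cv2.INTER_CUBIC))
"
```

```text
base corners [-89.  209.5  15. ] [ 86.9 209.1  15. ]
ball [array([ -4.6,  40.5, 130. ]), array([ -4.1,  42.5, 136. ]), array([ -3.5,  44.5, 142. ])]
ring edges z.08 [-9.7 39.9 80. ] [57.5 40.  80. ] ring top y [ 23.8  60.7 113. ] [ 23.8  39.1 113. ]
body top [ -7.1 162.9 109. ] [ 53.  163.1 109. ] [ -8.9  94.  109. ] [ 55.2  94.2 109. ]
```

View pics/w1z.png

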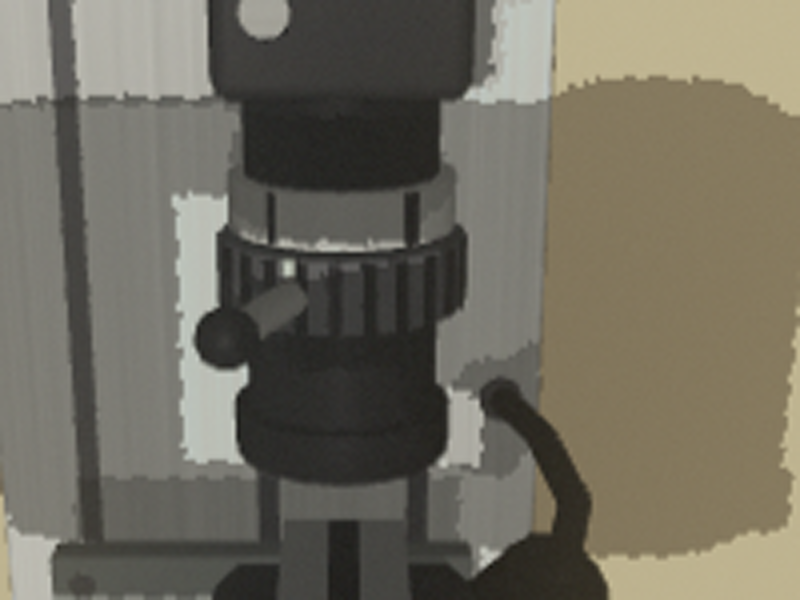

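Call:
{"api": "carry_out", "payload": {
  "xyz": [
    [-10,-40,20],
    [-21,-67,50],
    [-21,-67,100],
    [-21,-67,150],
    [-21,-67,178],
    [-21,-67,178],
    [-21,-67,178]
  ],
  "rotation": [
    [0,0,0],
    [0,0,0],
    [0,0,0],
    [0,0,0],
    [0,0,0],
    [0,0,0],
    [0,0,0]
  ]
}}

```text
time: 2.75
eef_pos: [0.449, 0.1375, 0.1235]
tcp_rot: [0.639, 0.77, 0.0, 0.0]
force: [0.4, -0.2, 0.3]
gripper_width: -0.0001
```

```bash
python3 -c "
from h import *
st()
c,T=wcam(); cv2.imwrite('pics/w2.png',c['pixels']); np.save('w2T.npy',T)"
```

```text
t 2.75 tcp [449.  137.5 123.5] bench [-44.1  44.4 123.5] F [ 0.4 -0.2  0.3] w -7.332139061651903e-05 q [ 0.13 -0.01  1.83 -0.    1.32 -0.05]
```

View pics/w2.png

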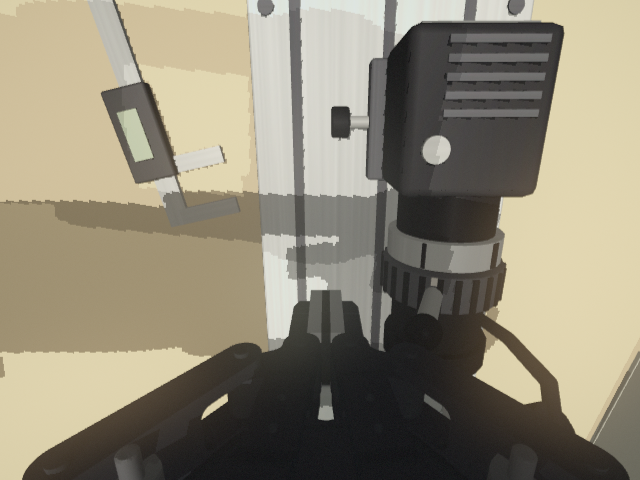

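Call:
{"api": "carry_out", "payload": {
  "xyz": [
    [0,10,0],
    [0,20,0],
    [0,28,0],
    [0,34,0],
    [0,40,0],
    [0,46,0],
    [0,52,0],
    [0,58,0],
    [0,64,0],
    [0,64,0]
  ],
  "rotation": [
    [0,0,0],
    [0,0,0],
    [0,0,0],
    [0,0,0],
    [0,0,0],
    [0,0,0],
    [0,0,0],
    [0,0,0],
    [0,0,0],
    [0,0,0]
  ]
}}

```text
time: 3.8
eef_pos: [0.5122, 0.149, 0.1221]
tcp_rot: [0.639, 0.769, -0.0, -0.0]
force: [-0.7, 0.5, 0.6]
gripper_width: 0.0
```

```bash
python3 -c "
from h import *
st()
c,T=wcam(); cv2.imwrite('pics/w3.png',c['pixels'])"
```

```text
t 3.8 tcp [512.2 149.  122.1] bench [ 20.1  44.1 122.1] F [-0.7  0.5  0.6] w 3.628437208173362e-05 q [ 0.14  0.13  1.69 -0.    1.33 -0.05]
```

View pics/w3.png

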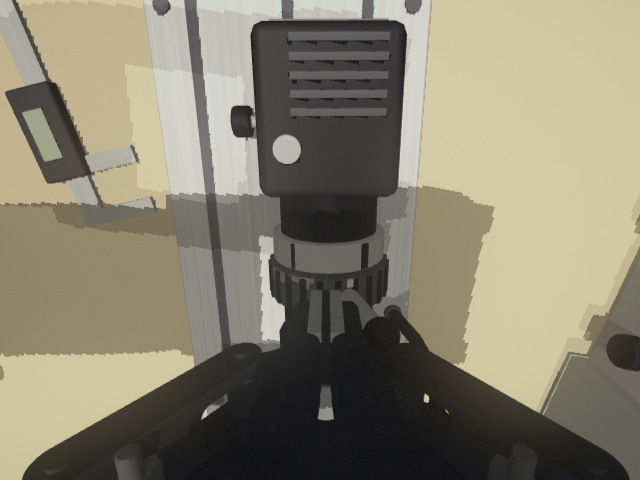

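The lever has swung over; its ball is now at (380,332), right of the fingers. I'll go on until it meets the end stop.

Call:
{"api": "carry_out", "payload": {
  "xyz": [
    [0,4,0],
    [0,7,0],
    [0,10,0],
    [0,12,0],
    [0,12,0]
  ],
  "rotation": [
    [0,0,0],
    [0,0,0],
    [0,0,0],
    [0,0,0],
    [0,0,0]
  ]
}}

```text
time: 4.35
eef_pos: [0.5237, 0.1511, 0.1223]
tcp_rot: [0.639, 0.769, -0.0, 0.0]
force: [-0.7, 0.7, 0.0]
gripper_width: 0.0003
```

Call:
{"api": "carry_out", "payload": {
  "xyz": [
    [0,3,0],
    [0,5,0],
    [0,5,0]
  ],
  "rotation": [
    [0,0,0],
    [0,0,0],
    [0,0,0]
  ]
}}

```text
time: 4.65
eef_pos: [0.5287, 0.1521, 0.1223]
tcp_rot: [0.639, 0.769, 0.0, 0.0]
force: [-1.0, 0.3, 0.0]
gripper_width: -0.0002
```

```bash
python3 -c "
from h import *
st()
c,T=wcam(); cv2.imwrite('pics/w4.png',cv2.resize(c['pixels'][190:370,240:440],(660,594)))"
```

```text
t 4.65 tcp [528.7 152.1 122.3] bench [ 36.9  44.1 122.3] F [-1.   0.3  0. ] w -0.00017188505247339416 q [ 0.14  0.16  1.65 -0.    1.33 -0.04]
```

View pics/w4.png

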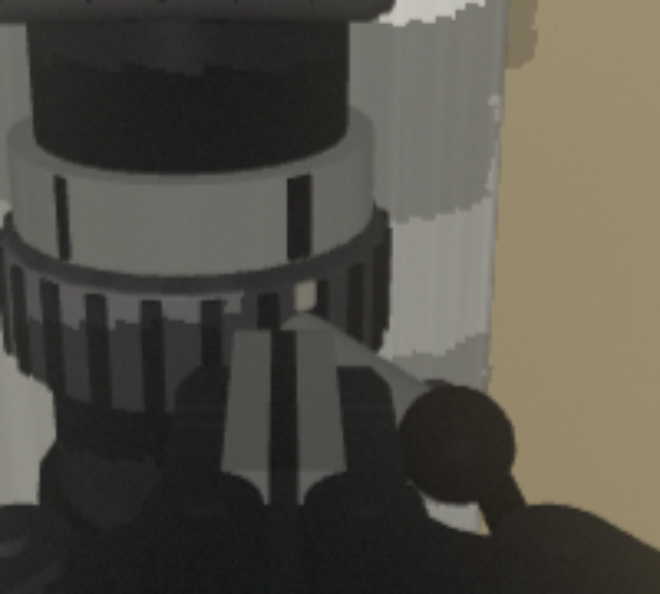

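Call:
{"api": "carry_out", "payload": {
  "xyz": [
    [0,2,0],
    [0,4,0],
    [0,4,0]
  ],
  "rotation": [
    [0,0,0],
    [0,0,0],
    [0,0,0]
  ]
}}

```text
time: 5.0
eef_pos: [0.5318, 0.1527, 0.122]
tcp_rot: [0.639, 0.769, -0.001, -0.001]
force: [-8.1, -2.1, 2.5]
gripper_width: 0.0001
```

Call:
{"api": "carry_out", "payload": {
  "xyz": [
    [0,1,0],
    [0,1,0]
  ],
  "rotation": [
    [0,0,0],
    [0,0,0]
  ]
}}

```text
time: 5.2
eef_pos: [0.5322, 0.1528, 0.122]
tcp_rot: [0.639, 0.769, -0.001, -0.001]
force: [-12.6, -2.3, 3.0]
gripper_width: 0.0003
```

Call:
{"api": "carry_out", "payload": {
  "xyz": [
    [0,-10,0],
    [0,-30,0],
    [0,-30,-50],
    [0,-30,-100]
  ],
  "rotation": [
    [0,0,0],
    [0,0,0],
    [0,0,0],
    [0,0,0]
  ]
}}

```text
time: 5.6
eef_pos: [0.5025, 0.1473, 0.2229]
tcp_rot: [0.639, 0.769, -0.001, -0.001]
force: [1.8, 0.3, 0.5]
gripper_width: 0.0001
```

```bash
python3 -c "
from h import *
st()
c,T=wcam(); cv2.imwrite('pics/w5.png',c['pixels'])
b=(.4283,-.321)
for y in (.385,):
  move([b[0],b[1],.25],toolrot(y))"
```

```text
t 5.6 tcp [502.5 147.3 222.9] bench [ 10.2  44.1 222.9] F [1.8 0.3 0.5] w 7.614434709815898e-05 q [ 0.14  0.05  1.57 -0.    1.53 -0.05]
t 5.65 shift mm [-446.6 -161.6  -18.9] rot [ 0.01   0.001 -0.2  ]
```

View pics/w5.png

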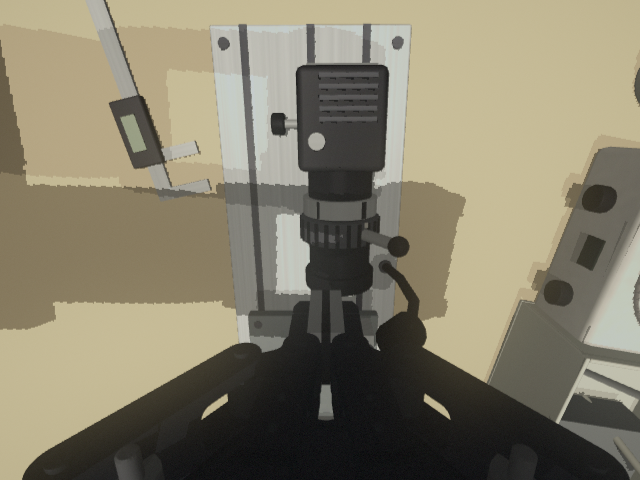

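The lever is locked: ball at (398,246), over the broad mark, with 12 N against the end stop. Next I'll look at the stage corner on the way to the block.

Call:
{"api": "carry_out", "payload": {
  "xyz": [
    [-40,-5,-30],
    [-80,-10,-60],
    [-120,-10,-77],
    [-154,-10,-77],
    [-154,-10,-77],
    [-154,-10,-77]
  ],
  "rotation": [
    [0,0,0],
    [0,0,0],
    [0,0,0],
    [0,0,0],
    [0,0,0],
    [0,0,0]
  ]
}}

```text
time: 6.25
eef_pos: [0.5223, -0.0063, 0.2992]
tcp_rot: [0.639, 0.769, 0.0, 0.0]
force: [0.6, -0.3, -0.3]
gripper_width: 0.0002
```

```bash
python3 -c "
from h import *
st()
c,T=wcam(); cv2.imwrite('pics/w6.png',c['pixels']); np.save('w6T.npy',T)
cv2.imwrite('pics/w6z.png',cv2.resize(c['pixels'][130:330,230:460],(690,600),interpolation=cv2.INTER_CUBIC))"
```

```text
t 6.25 tcp [522.3  -6.3 299.2] bench [   1.5 -110.4  299.2] F [ 0.6 -0.3 -0.3] w 0.00022749963127577047 q [-0.16  0.03  1.44  0.    1.68 -0.34]
```

View pics/w6.png

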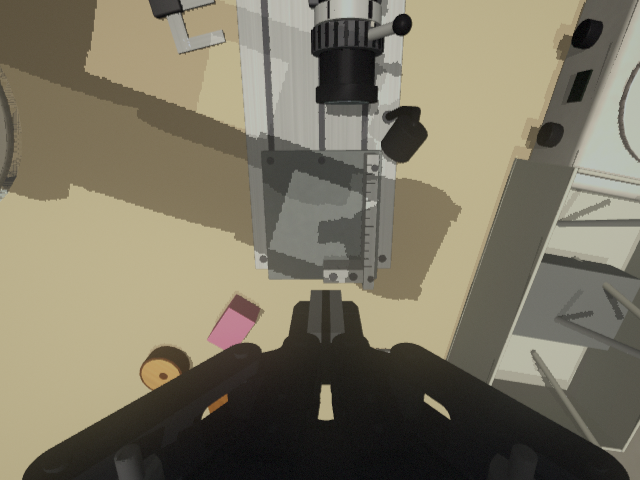

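View pics/w6z.png

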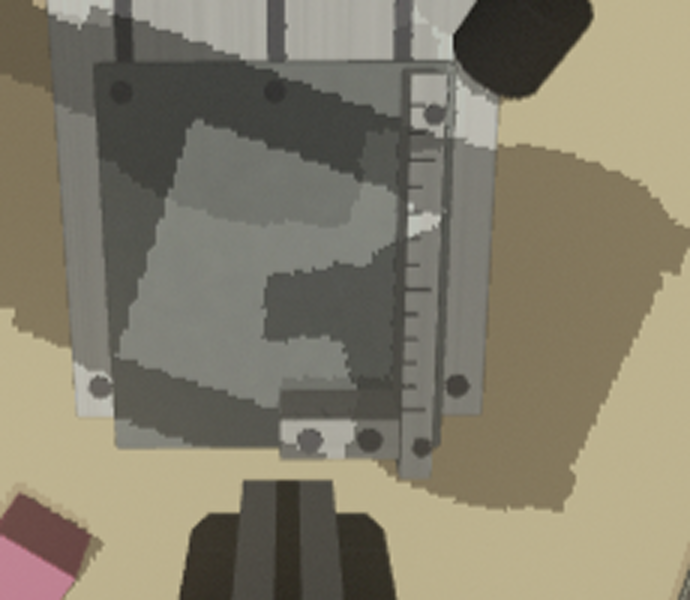

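```bash
python3 -c "
from h import *
c=arm.camera('wrist');T=np.load('w6T.npy')
f=lambda u,v,z:np.round(wb(plane(c,230+u/3-.3,130+v/3-.3,z,T)),1)
print('stage corners',f(93,62,.06),f(115,447,.06),f(452,60,.06))
print('fence inner top edge',f(404,70,.092),f(400,300,.092),f(398,475,.092),'outer',f(450,70,.092),f(432,478,.092))
print('stop top inner edge',f(281,417,.092),f(395,418,.092),'foot',f(281,388,.06),f(395,390,.06),'outer edge',f(300,459,.092))
print('base -y corners',f(76,414,.015),f(483,414,.015))
"
```

```text
stage corners [-66.1 -53.9  60. ] [ -65.8 -202.5   60. ] [ 61.1 -53.2  60. ]
fence inner top edge [ 40.7 -54.6  92. ] [  42.  -132.4   92. ] [  43.5 -199.4   92. ] outer [ 55.7 -54.6  92. ] [  56.  -200.6   92. ]
stop top inner edge [   0.5 -176.4   92. ] [  41.7 -176.8   92. ] foot [   0.3 -177.4   60. ] [  44.9 -178.3   60. ] outer edge [   7.4 -193.    92. ]
base -y corners [ -90.2 -206.8   15. ] [  89.  -206.9   15. ]
```

```bash
python3 -c "
from h import *
cs=arm.camera('scene');cd=arm.camera('side')
b=np.array([.4283,-.321]);ax=np.array([np.cos(.385),np.sin(.385)]);ay=np.array([-ax[1],ax[0]])
bs=lambda u,v:(170+u/5-.5,110+v/5-.5)
for n,L,z in [('disc',[(638,235)],.028),('pink2',[(565,382),(635,368),(655,450),(582,465)],.04),('blue',[(343,328),(398,360),(325,425),(275,398)],.04),('teal',[(518,62),(597,105),(560,143),(478,102)],.04),('jar',[(183,190)],.085)]:
  for p in L:
    w=plane(cs,*bs(*p),z)[:2]-b; print(n,'along jaw',round(w@ax*1000),'along long',round(w@ay*1000))
move([b[0],b[1],.13],toolrot(.385))
"
```

```text
disc along jaw -75 along long 50
pink2 along jaw 41 along long 73
pink2 along jaw 14 along long 102
pink2 along jaw 56 along long 139
pink2 along jaw 84 along long 110
blue along jaw 69 along long -54
blue along jaw 73 along long -15
blue along jaw 129 along long -26
blue along jaw 128 along long -60
teal along jaw -145 along long -72
teal along jaw -139 along long -14
teal along jaw -104 along long -18
teal along jaw -107 along long -76
jar along jaw 59 along long -160
t 6.45 shift mm [-293.3 -150.8  169.3] rot [ 0.     0.    -0.199]
```

Call:
{"api": "carry_out", "payload": {
  "xyz": [
    [-45,-22,0],
    [-90,-45,20],
    [-130,-68,50],
    [-170,-90,80],
    [-210,-110,110],
    [-250,-130,130],
    [-293,-151,140],
    [-293,-151,140],
    [-293,-151,140],
    [-293,-151,140]
  ],
  "rotation": [
    [0,0,-0.05],
    [0,0,-0.1],
    [0,0,-0.15],
    [0,0,-0.199],
    [0,0,-0.199],
    [0,0,-0.199],
    [0,0,-0.199],
    [0,0,-0.199],
    [0,0,-0.199],
    [0,0,-0.199]
  ],
  "jaw": 64
}}

```text
time: 7.45
eef_pos: [0.4282, -0.3207, 0.1596]
tcp_rot: [0.559, 0.829, 0.0, 0.0]
force: [-0.2, 0.9, -0.5]
gripper_width: 0.0639
```

```bash
python3 -c "
from h import *
st()
c,T=wcam(); cv2.imwrite('pics/w7.png',c['pixels']); np.save('w7T.npy',T)"
```

```text
t 7.45 tcp [ 428.2 -320.7  159.6] bench [-148.6 -402.3  159.6] F [-0.2  0.9 -0.5] w 0.06392680793391921 q [-0.79  0.1   1.64  0.    1.4  -1.17]
```

View pics/w7.png

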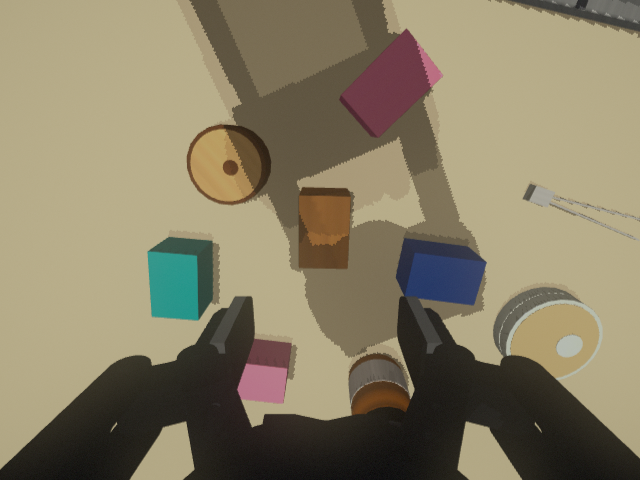

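```bash
python3 -c "
from h import *
c,T=wcam()
im=c['pixels'];h=cv2.cvtColor(im,cv2.COLOR_BGR2HSV)[170:290,280:370]
P=[plane(c,u,v,.04,T) for u,v in [(299,195),(351,195),(348,268),(298,267)]]
s=arm.read_state();R=Ro.from_quat(s['tcp_rot'])
q=[R.inv().apply(p-s['eef_pos'])*1000 for p in P]; print(np.round(q,1),np.mean(q,0),np.mean(P,0))
m=((h[...,0]<17)&(h[...,1]>150)).astype(np.uint8); k,l,ss,ce=cv2.connectedComponentsWithStats(m);i=1+np.argmax(ss[1:,4]);print(ss[i],ce[i]+[280,170],cv2.minAreaRect(np.argwhere(l==i)[:,::-1].astype(np.float32)))
"
```

```text
[[ 30.3 -19.1 119.9]
 [ 30.3  20.3 120. ]
 [-29.4  19.3 120. ]
 [-28.5 -21.2 120. ]] [  0.68141718  -0.17300284 119.97400266] [ 0.42820934 -0.31980282  0.04      ]
[  19   24   51   74 2400] [326.37333333 220.56833333] ((42.79528045654297, 60.20848846435547), (50.604366302490234, 72.10578918457031), 2.4895529747009277)
```

The top face measures 40×59 mm, centred under the tool to within 1 mm. I'll descend and grip it.

Call:
{"api": "carry_out", "payload": {
  "xyz": [
    [1,0,40],
    [1,0,80],
    [1,0,115],
    [1,0,140],
    [1,0,153],
    [1,0,153],
    [1,0,153]
  ],
  "rotation": [
    [0,0,0],
    [0,0,0],
    [0,0,0],
    [0,0,0],
    [0,0,0],
    [0,0,0],
    [0,0,0]
  ]
}}

```text
time: 8.25
eef_pos: [0.4282, -0.3207, 0.0076]
tcp_rot: [0.559, 0.829, -0.0, 0.001]
force: [0.2, 0.4, 0.7]
gripper_width: 0.0639
```

Call:
{"api": "carry_out", "payload": {
  "xyz": [
    [0,0,0],
    [0,0,0],
    [0,0,0],
    [0,0,0],
    [0,0,0],
    [0,0,0]
  ],
  "rotation": [
    [0,0,0],
    [0,0,0],
    [0,0,0],
    [0,0,0],
    [0,0,0],
    [0,0,0]
  ],
  "jaw": 30,
  "grip_force": 30
}}

```text
time: 8.85
eef_pos: [0.428, -0.3211, 0.0078]
tcp_rot: [0.559, 0.829, -0.0, 0.001]
force: [-0.2, 2.2, 8.4]
gripper_width: 0.0395
```

Call:
{"api": "carry_out", "payload": {
  "xyz": [
    [0,0,-30],
    [0,0,-70],
    [0,0,-120],
    [0,0,-160],
    [0,0,-180],
    [0,0,-180]
  ],
  "rotation": [
    [0,0,0],
    [0,0,0],
    [0,0,0],
    [0,0,0],
    [0,0,0],
    [0,0,0]
  ]
}}

```text
time: 9.45
eef_pos: [0.4282, -0.3214, 0.1904]
tcp_rot: [0.559, 0.829, -0.001, 0.003]
force: [0.1, 1.2, -0.8]
gripper_width: 0.04
```

```bash
python3 -c "
from h import *
st(); move(bw(0,-143,150),toolrot(th))"
```

```text
t 9.45 tcp [ 428.2 -321.4  190.4] bench [-148.7 -403.   190.4] F [ 0.1  1.2 -0.8] w 0.03998661523982873 q [-0.79  0.08  1.6  -0.    1.46 -1.17]
t 9.45 shift mm [225.6 197.2  39.5] rot [0.003 0.006 0.199]
```

Call:
{"api": "carry_out", "payload": {
  "xyz": [
    [25,22,0],
    [56,49,0],
    [87,76,0],
    [118,103,0],
    [149,130,0],
    [180,157,5],
    [205,179,20],
    [226,197,35],
    [226,197,39],
    [226,197,39],
    [226,197,39]
  ],
  "rotation": [
    [0,0,0],
    [0,0,0.03],
    [0,0,0.06],
    [0,0,0.1],
    [0,0,0.14],
    [0,0,0.18],
    [0,0,0.199],
    [0,0,0.199],
    [0,0,0.199],
    [0,0,0.199],
    [0,0,0.199]
  ]
}}

```text
time: 10.55
eef_pos: [0.5252, -0.0379, 0.1474]
tcp_rot: [0.639, 0.769, -0.0, 0.0]
force: [-0.1, 0.2, -0.7]
gripper_width: 0.0395
```

```bash
python3 -c "
from h import *
st(); 
c,T=wcam(); cv2.imwrite('pics/w8.png',c['pixels']); np.save('w8T.npy',T)
c=arm.camera('side'); cv2.imwrite('pics/s8.png',cv2.resize(c['pixels'][120:300,220:440],(733,600),interpolation=cv2.INTER_CUBIC))"
```

```text
t 10.55 tcp [525.2 -37.9 147.4] bench [  -1.3 -142.   147.4] F [-0.1  0.2 -0.7] w 0.03946362007683594 q [-0.22  0.09  1.67 -0.    1.38 -0.4 ]
```

View pics/w8.png

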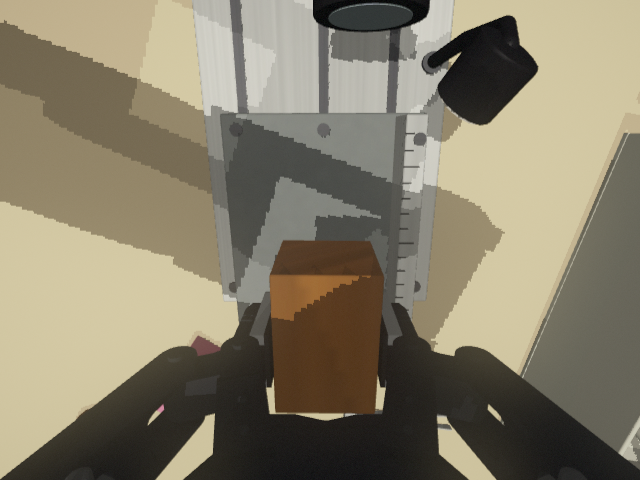

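View pics/s8.png

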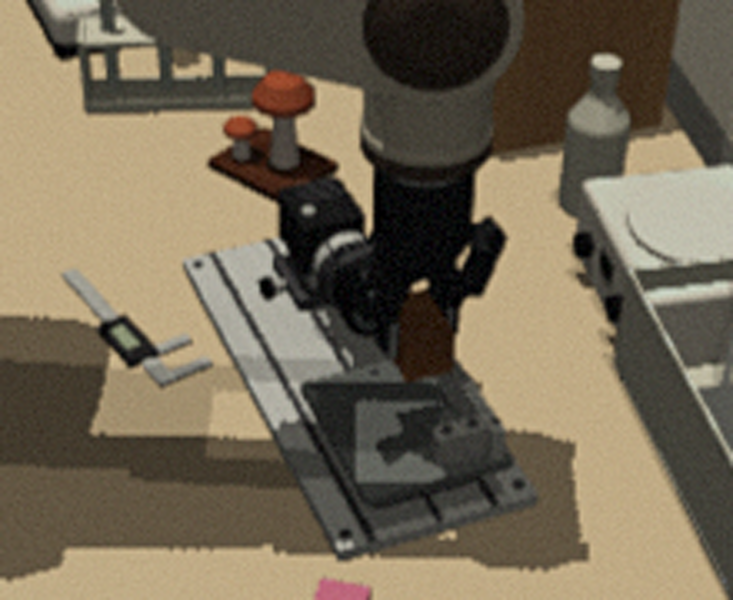

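Call:
{"api": "carry_out", "payload": {
  "xyz": [
    [0,0,30],
    [0,0,60],
    [0,0,73],
    [0,0,77],
    [0,0,78.5],
    [0,0,78.5]
  ],
  "rotation": [
    [0,0,0],
    [0,0,0],
    [0,0,0],
    [0,0,0],
    [0,0,0],
    [0,0,0]
  ]
}}

```text
time: 11.25
eef_pos: [0.526, -0.0375, 0.0699]
tcp_rot: [0.639, 0.769, 0.0, 0.001]
force: [0.1, 0.1, -0.1]
gripper_width: 0.0397
```

Call:
{"api": "carry_out", "payload": {
  "xyz": [
    [-1.5,0,0],
    [-3,0,0],
    [-3,0,0]
  ],
  "rotation": [
    [0,0,0],
    [0,0,0],
    [0,0,0]
  ]
}}

```text
time: 11.55
eef_pos: [0.5262, -0.0405, 0.0693]
tcp_rot: [0.639, 0.769, 0.0, 0.0]
force: [0.0, -1.1, -1.3]
gripper_width: 0.0397
```

Call:
{"api": "carry_out", "payload": {
  "xyz": [
    [-1,0,0],
    [-2,0,0],
    [-2,0,0]
  ],
  "rotation": [
    [0,0,0],
    [0,0,0],
    [0,0,0]
  ]
}}

```text
time: 11.85
eef_pos: [0.5263, -0.0423, 0.0688]
tcp_rot: [0.639, 0.769, -0.0, 0.0]
force: [-0.3, 0.5, -0.1]
gripper_width: 0.0398
```

Call:
{"api": "carry_out", "payload": {
  "xyz": [
    [-1,0,0],
    [-1.5,0,0],
    [-1.5,0,0]
  ],
  "rotation": [
    [0,0,0],
    [0,0,0],
    [0,0,0]
  ]
}}

```text
time: 12.15
eef_pos: [0.5266, -0.0437, 0.0688]
tcp_rot: [0.639, 0.769, -0.0, -0.0]
force: [0.9, -0.9, -0.0]
gripper_width: 0.0392
```

Call:
{"api": "carry_out", "payload": {
  "xyz": [
    [-1,0,0],
    [-1.5,0,0],
    [-1.5,0,0]
  ],
  "rotation": [
    [0,0,0],
    [0,0,0],
    [0,0,0]
  ]
}}

```text
time: 12.45
eef_pos: [0.5266, -0.044, 0.0688]
tcp_rot: [0.639, 0.77, 0.001, -0.001]
force: [-2.9, 12.0, 3.2]
gripper_width: 0.0396
```

```bash
python3 -c "
from h import *
st(); 
c=arm.camera('side'); cv2.imwrite('pics/s9.png',cv2.resize(c['pixels'][190:280,300:400],(666,600),interpolation=cv2.INTER_CUBIC))"
```

```text
t 12.45 tcp [526.6 -44.   68.8] bench [  -1.2 -148.3   68.8] F [-2.9 12.   3.2] w 0.039575701823837364 q [-0.23  0.17  1.76  0.    1.22 -0.42]
```

View pics/s9.png

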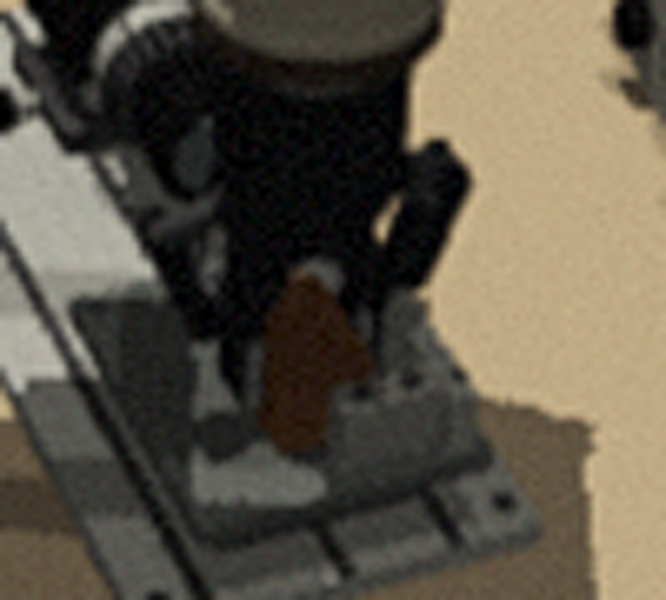

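Call:
{"api": "carry_out", "payload": {
  "xyz": [
    [0.8,0,0.5],
    [0.8,0,1],
    [0.8,0,1]
  ],
  "rotation": [
    [0,0,0],
    [0,0,0],
    [0,0,0]
  ]
}}

```text
time: 12.8
eef_pos: [0.5267, -0.0439, 0.0679]
tcp_rot: [0.639, 0.769, 0.0, -0.0]
force: [-1.1, 5.4, 2.7]
gripper_width: 0.0398
```

Call:
{"api": "carry_out", "payload": {
  "xyz": [
    [0,0,0],
    [0,0,0],
    [0,0,0]
  ],
  "rotation": [
    [0,0,0],
    [0,0,0],
    [0,0,0]
  ],
  "jaw": 48
}}

```text
time: 13.1
eef_pos: [0.5267, -0.0445, 0.0678]
tcp_rot: [0.639, 0.769, -0.0, 0.0]
force: [0.2, -0.8, 0.8]
gripper_width: 0.0478
```

Call:
{"api": "carry_out", "payload": {
  "xyz": [
    [0,0,-20],
    [0,0,-50],
    [0,0,-80],
    [0,0,-110],
    [0,0,-130],
    [0,0,-130]
  ],
  "rotation": [
    [0,0,0],
    [0,0,0],
    [0,0,0],
    [0,0,0],
    [0,0,0],
    [0,0,0]
  ]
}}

```text
time: 13.7
eef_pos: [0.5277, -0.0447, 0.2007]
tcp_rot: [0.639, 0.769, 0.001, 0.002]
force: [0.4, 0.7, 0.6]
gripper_width: 0.0481
```

```bash
python3 -c "
from h import *
st(); 
c,T=wcam(); cv2.imwrite('pics/w9.png',c['pixels']); np.save('w9T.npy',T)"
```

```text
t 13.7 tcp [527.7 -44.7 200.7] bench [-2.000e-01 -1.492e+02  2.007e+02] F [0.4 0.7 0.6] w 0.048081484023612994 q [-0.23  0.07  1.59 -0.    1.48 -0.41]
```

View pics/w9.png

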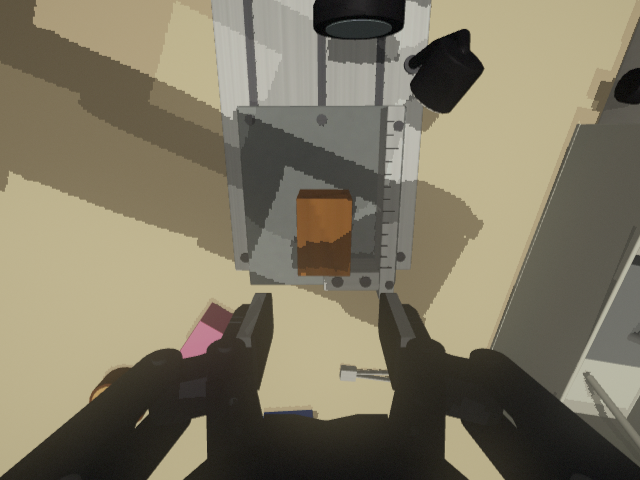

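Call:
{"api": "carry_out", "payload": {
  "xyz": [
    [1,-25,0],
    [1.5,-50,0],
    [1.5,-50,30],
    [1.5,-50,60],
    [1.5,-50,95],
    [1.5,-50,122],
    [1.5,-50,122],
    [1.5,-50,122]
  ],
  "rotation": [
    [0,0,0],
    [0,0,0],
    [0,0,0],
    [0,0,0],
    [0,0,0],
    [0,0,0],
    [0,0,0],
    [0,0,0]
  ],
  "jaw": 0
}}

```text
time: 14.55
eef_pos: [0.4771, -0.0521, 0.0759]
tcp_rot: [0.639, 0.769, -0.0, -0.0]
force: [-0.0, -0.4, -0.1]
gripper_width: -0.0002
```

Call:
{"api": "carry_out", "payload": {
  "xyz": [
    [0,5,0],
    [0,10,0],
    [0,15,0],
    [0,20,0],
    [0,24,0],
    [0,28,0],
    [0,32,0],
    [0,36,0],
    [0,38,0],
    [0,38,0]
  ],
  "rotation": [
    [0,0,0],
    [0,0,0],
    [0,0,0],
    [0,0,0],
    [0,0,0],
    [0,0,0],
    [0,0,0],
    [0,0,0],
    [0,0,0],
    [0,0,0]
  ]
}}

```text
time: 15.55
eef_pos: [0.5148, -0.045, 0.0757]
tcp_rot: [0.639, 0.769, -0.0, -0.0]
force: [-1.2, -0.1, 0.3]
gripper_width: 0.0003
```

```bash
python3 -c "
from h import *
st(); 
c,T=wcam(); cv2.imwrite('pics/w10.png',c['pixels']); np.save('w10T.npy',T)"
```

```text
t 15.55 tcp [514.8 -45.   75.7] bench [ -12.9 -147.2   75.7] F [-1.2 -0.1  0.3] w 0.00029312201250966186 q [-0.24  0.14  1.78 -0.    1.23 -0.42]
```

View pics/w10.png

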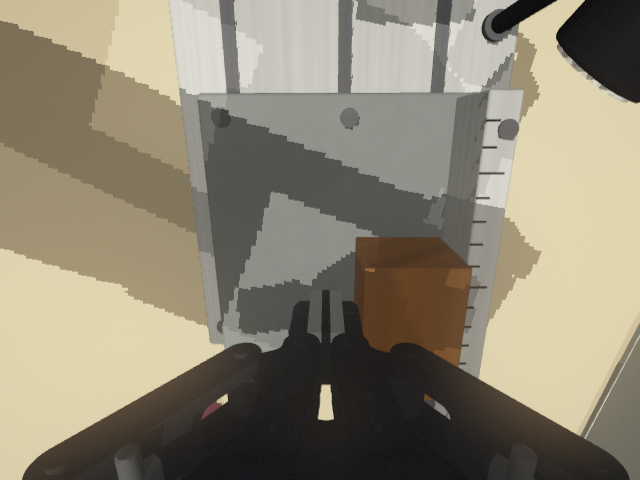

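Call:
{"api": "carry_out", "payload": {
  "xyz": [
    [0,1.5,0],
    [0,3,0],
    [0,4,0],
    [0,4,0]
  ],
  "rotation": [
    [0,0,0],
    [0,0,0],
    [0,0,0],
    [0,0,0]
  ]
}}

```text
time: 16.0
eef_pos: [0.5166, -0.0448, 0.0757]
tcp_rot: [0.639, 0.769, -0.002, -0.002]
force: [-22.2, -5.7, 12.1]
gripper_width: -0.0001
```

Call:
{"api": "carry_out", "payload": {
  "xyz": [
    [0,-8,0],
    [0,-20,0],
    [0,-20,-30],
    [0,-20,-60],
    [0,-20,-100],
    [0,-20,-100]
  ],
  "rotation": [
    [0,0,0],
    [0,0,0],
    [0,0,0],
    [0,0,0],
    [0,0,0],
    [0,0,0]
  ]
}}

```text
time: 16.6
eef_pos: [0.5002, -0.0485, 0.1808]
tcp_rot: [0.639, 0.769, 0.002, 0.003]
force: [0.6, -0.4, -0.5]
gripper_width: 0.0
```

```bash
python3 -c "
from h import *
st(); 
c,T=wcam(); cv2.imwrite('pics/w11.png',c['pixels']); np.save('w11T.npy',T)
cv2.imwrite('pics/w11z.png',cv2.resize(c['pixels'][130:310,280:440],(533,600),interpolation=cv2.INTER_CUBIC))"
```

```text
t 16.6 tcp [500.2 -48.5 180.8] bench [ -27.9 -147.9  180.8] F [ 0.6 -0.4 -0.5] w 4.63790213696312e-06 q [-0.25  0.02  1.68 -0.    1.43 -0.44]
```

View pics/w11.png

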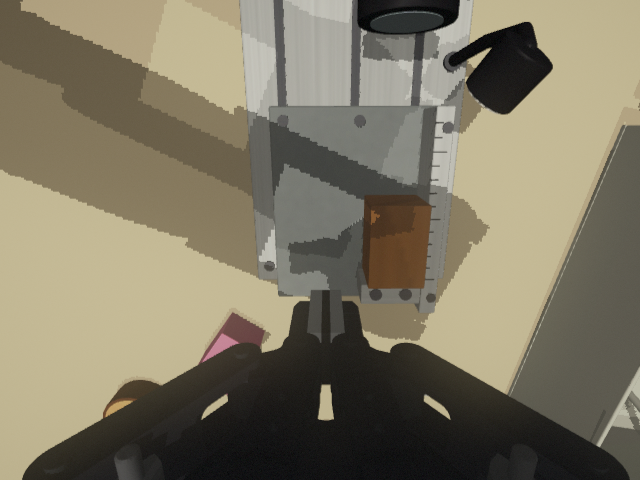

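View pics/w11z.png

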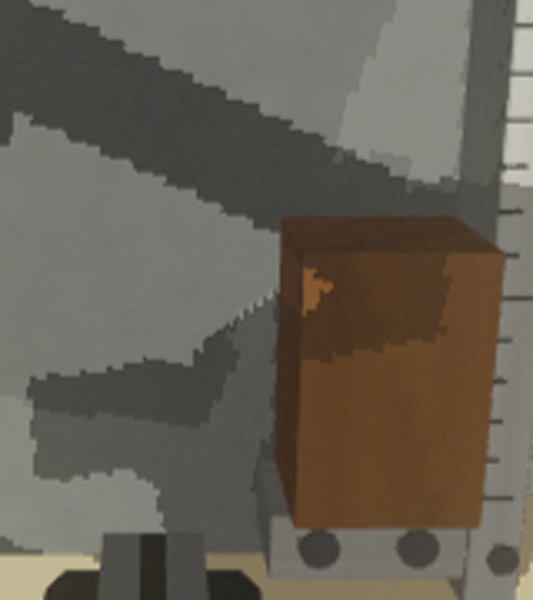

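```bash
python3 -c "
from h import *
c=arm.camera('wrist');T=np.load('w11T.npy')
f=lambda u,v,z:np.round(wb(plane(c,280+u/3.333-.35,130+v/3.333-.35,z,T)),1)
print([f(*p,.1) for p in [(301,252),(502,252),(480,527),(297,527)]],'bottom near',f(281,216,.06),f(458,216,.06))
print('fence top inner',f(515,0,.092),f(470,575,.092),'fence foot',f(473,0,.06),f(460,185,.06),'stop',f(297,530,.092))
"
```

```text
[array([   2.7, -117.1,  100. ]), array([  42.1, -117.1,  100. ]), array([  43. , -176.4,  100. ]), array([   4.3, -176.3,  100. ])] bottom near [   3.3 -117.4   60. ] [  43.8 -117.4   60. ]
fence top inner [ 42.4 -70.2  92. ] [  44.4 -192.    92. ] fence foot [ 43.1 -70.3  60. ] [  43.7 -110.3   60. ] stop [   5.5 -180.9   92. ]
```

The block lies along the fence (x 43) with its end at y≈-176.4. I can't see whether it still touches the stop (about -177), so I'll nudge its +y end gently.

Call:
{"api": "carry_out", "payload": {
  "xyz": [
    [30,25,0],
    [54,51,0],
    [54,51,30],
    [54,51,60],
    [54,51,86],
    [54,51,96],
    [54,51,96]
  ],
  "rotation": [
    [0,0,0],
    [0,0,0],
    [0,0,0],
    [0,0,0],
    [0,0,0],
    [0,0,0],
    [0,0,0]
  ]
}}

```text
time: 17.4
eef_pos: [0.538, 0.0145, 0.0782]
tcp_rot: [0.639, 0.769, -0.001, -0.001]
force: [0.2, 0.5, 0.2]
gripper_width: 0.0001
```

Call:
{"api": "carry_out", "payload": {
  "xyz": [
    [-4,0,0],
    [-8,0,0],
    [-10,0,0],
    [-12,0,0],
    [-12,0,0]
  ],
  "rotation": [
    [0,0,0],
    [0,0,0],
    [0,0,0],
    [0,0,0],
    [0,0,0]
  ]
}}

```text
time: 17.9
eef_pos: [0.5415, 0.0023, 0.0801]
tcp_rot: [0.639, 0.769, 0.0, 0.0]
force: [-0.3, 0.6, -0.8]
gripper_width: 0.0001
```

Call:
{"api": "carry_out", "payload": {
  "xyz": [
    [-1,0,0],
    [-2,0,0],
    [-2,0,0]
  ],
  "rotation": [
    [0,0,0],
    [0,0,0],
    [0,0,0]
  ]
}}

```text
time: 18.2
eef_pos: [0.5416, 0.0009, 0.0798]
tcp_rot: [0.639, 0.769, 0.0, -0.0]
force: [-0.4, 2.7, 1.8]
gripper_width: 0.0001
```

```bash
python3 -c "
from h import *
st()"
```

```text
t 18.2 tcp [541.6   0.9  79.8] bench [  21.9 -107.    79.8] F [-0.4  2.7  1.8] w 5.645270671556393e-05 q [-0.14  0.18  1.72  0.    1.24 -0.33]
```

Call:
{"api": "carry_out", "payload": {
  "xyz": [
    [-0.7,0,0],
    [-1,0,0],
    [-1,0,0]
  ],
  "rotation": [
    [0,0,0],
    [0,0,0],
    [0,0,0]
  ]
}}

```text
time: 18.5
eef_pos: [0.5416, 0.0008, 0.0798]
tcp_rot: [0.639, 0.77, 0.001, -0.001]
force: [-2.7, 11.4, 3.9]
gripper_width: 0.0002
```

Call:
{"api": "carry_out", "payload": {
  "xyz": [
    [6,0,0],
    [12,0,-10],
    [12,0,-55],
    [12,0,-100],
    [-14,-26,-100],
    [-40,-52,-100],
    [-40,-52,-100]
  ],
  "rotation": [
    [0,0,0],
    [0,0,0],
    [0,0,0],
    [0,0,0],
    [0,0,0],
    [0,0,0],
    [0,0,0]
  ]
}}

```text
time: 19.2
eef_pos: [0.4966, -0.0513, 0.181]
tcp_rot: [0.64, 0.769, -0.0, 0.001]
force: [1.5, 0.0, 0.6]
gripper_width: -0.0001
```

```bash
python3 -c "
from h import *
st(); 
c,T=wcam(); cv2.imwrite('pics/w12.png',c['pixels'][100:320,200:480]); 
f=lambda u,v,z:np.round(wb(plane(c,u,v,z,T)),1)
im=c['pixels'];h=cv2.cvtColor(im,cv2.COLOR_BGR2HSV)
m=((h[...,0]<17)&(h[...,1]>140)).astype(np.uint8);m[310:]=0;m[:100]=0;m[:,:330]=0;m[:,480:]=0
k,l,ss,ce=cv2.connectedComponentsWithStats(m);i=1+np.argmax(ss[1:,4]);x,y,w,hh,a=ss[i];print(ss[i],'bottom edge y',f(x+w/2,y+hh-.5,.1),f(x+3,y+hh-.5,.1))
move(bw(-40,-147.5,140),toolrot(th,np.pi/4))"
```

```text
t 19.2 tcp [496.6 -51.3 181. ] bench [ -31.9 -150.   181. ] F [1.5 0.  0.6] w -7.37330508611256e-05 q [-0.26  0.01  1.69 -0.    1.44 -0.44]
[ 375  203   62   83 3929] bottom edge y [  25.8 -176.5  100. ] [   6.1 -176.5  100. ]
t 19.25 shift mm [ 1.6 -9.2 40.9] rot [-0.784  0.002 -0.001]
```

View pics/w12.png

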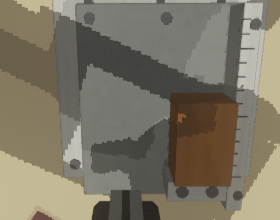

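Call:
{"api": "carry_out", "payload": {
  "xyz": [
    [2,-9,0],
    [2,-9,0],
    [2,-9,0],
    [2,-9,10],
    [2,-9,25],
    [2,-9,41],
    [2,-9,41],
    [2,-9,41],
    [2,-9,41]
  ],
  "rotation": [
    [-0.13,0,0],
    [-0.26,0,0],
    [-0.39,0,0],
    [-0.52,0,0],
    [-0.65,0,0],
    [-0.784,0,0],
    [-0.784,0,0],
    [-0.784,0,0],
    [-0.784,0,0]
  ]
}}

```text
time: 20.15
eef_pos: [0.4894, -0.0488, 0.1397]
tcp_rot: [0.59, 0.711, 0.294, 0.244]
force: [0.7, -0.3, 0.4]
gripper_width: 0.0001
```

```bash
python3 -c "
from h import *
st(); s=arm.read_state(); R=Ro.from_quat(s['tcp_rot']); print('tool z bench',toolrot(th).as_matrix().T@R.as_matrix()[:,2])
move(bw(3.3-10,-147.3,110),toolrot(th,np.pi/4))
c=arm.camera('side'); cv2.imwrite('pics/s12.png',cv2.resize(c['pixels'][150:300,260:420],(640,600),interpolation=cv2.INTER_CUBIC))
c,T=wcam(); cv2.imwrite('pics/w13.png',c['pixels'])"
```

```text
t 20.15 tcp [489.4 -48.8 139.7] bench [ -38.6 -146.2  139.7] F [ 0.7 -0.3  0.4] w 0.00011510012071261518 q [-0.61 -0.38  2.29  0.79  0.78 -1.24]
tool z bench [5.65814737e-04 7.05882278e-01 7.08328942e-01]
t 20.15 shift mm [-1.2  1.6 43.6] rot [-0.002 -0.001  0.001]
```

View pics/s12.png

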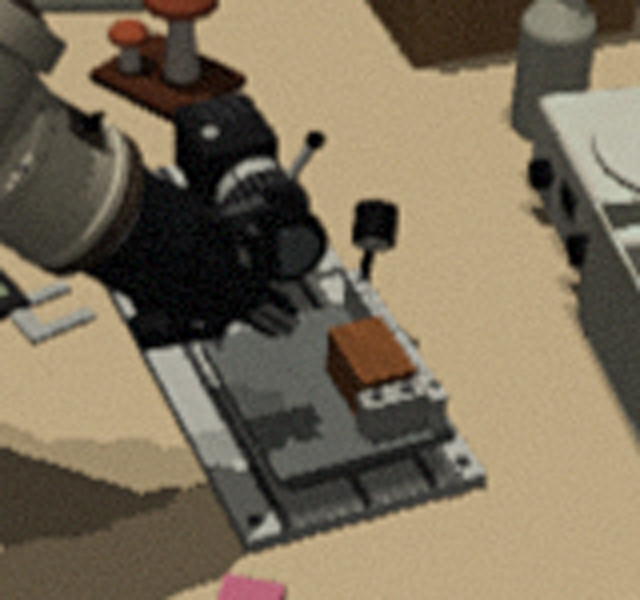

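View pics/w13.png

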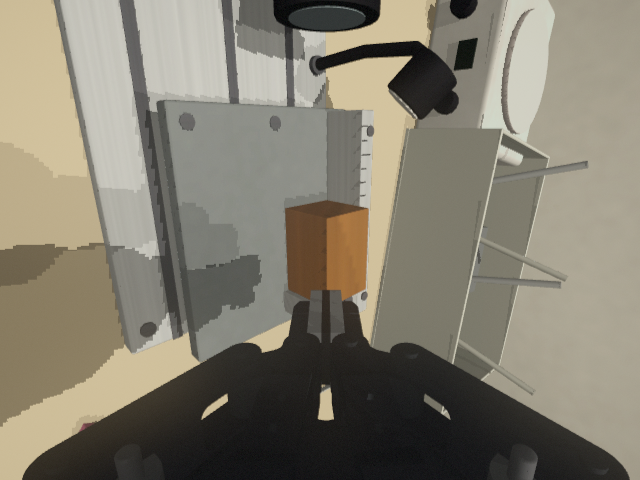

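Call:
{"api": "carry_out", "payload": {
  "xyz": [
    [-1,1,20],
    [-1,1.5,40],
    [-1,1.5,48],
    [-1,1.5,52],
    [-1,1.5,52]
  ],
  "rotation": [
    [0,0,0],
    [0,0,0],
    [0,0,0],
    [0,0,0],
    [0,0,0]
  ]
}}

```text
time: 20.75
eef_pos: [0.5263, -0.0426, 0.1031]
tcp_rot: [0.59, 0.711, 0.294, 0.244]
force: [0.1, 0.7, 0.4]
gripper_width: 0.0001
```

Call:
{"api": "carry_out", "payload": {
  "xyz": [
    [0,0,2],
    [0,0,4],
    [0,0,4]
  ],
  "rotation": [
    [0,0,0],
    [0,0,0],
    [0,0,0]
  ]
}}

```text
time: 21.05
eef_pos: [0.529, -0.0426, 0.1005]
tcp_rot: [0.59, 0.711, 0.294, 0.244]
force: [-0.4, -0.2, -0.0]
gripper_width: -0.0001
```

Call:
{"api": "carry_out", "payload": {
  "xyz": [
    [0,0,1],
    [0,0,2],
    [0,0,2]
  ],
  "rotation": [
    [0,0,0],
    [0,0,0],
    [0,0,0]
  ]
}}

```text
time: 21.35
eef_pos: [0.5306, -0.0423, 0.0995]
tcp_rot: [0.59, 0.711, 0.294, 0.245]
force: [-13.1, -1.9, 13.0]
gripper_width: 0.0001
```

Call:
{"api": "carry_out", "payload": {
  "xyz": [
    [0,0,1],
    [0,0,1.5],
    [0,0,1.5]
  ],
  "rotation": [
    [0,0,0],
    [0,0,0],
    [0,0,0]
  ]
}}

```text
time: 21.65
eef_pos: [0.5313, -0.0422, 0.0991]
tcp_rot: [0.59, 0.711, 0.294, 0.245]
force: [-61.8, -5.9, 48.1]
gripper_width: -0.0004
```

Call:
{"api": "carry_out", "payload": {
  "xyz": [
    [0,0,-1.3],
    [0,0,-1.3],
    [0,0,-1.3]
  ],
  "rotation": [
    [0,0,0],
    [0,0,0],
    [0,0,0]
  ]
}}

```text
time: 21.95
eef_pos: [0.5307, -0.0423, 0.0995]
tcp_rot: [0.59, 0.711, 0.294, 0.245]
force: [-17.9, -1.3, 16.1]
gripper_width: 0.0
```

```bash
python3 -c "
from h import *
st()
c=arm.camera('side'); cv2.imwrite('pics/s13.png',cv2.resize(c['pixels'][150:300,260:420],(640,600),interpolation=cv2.INTER_CUBIC))
c,T=wcam(); cv2.imwrite('pics/w14.png',c['pixels'])
st()"
```

```text
t 21.95 tcp [530.7 -42.3  99.5] bench [   3.2 -147.4   99.5] F [-17.9  -1.3  16.1] w 4.561326300626341e-05 q [-0.51 -0.2   2.27  0.9   0.62 -1.33]
t 22.05 tcp [530.7 -42.3  99.5] bench [   3.2 -147.4   99.5] F [-18.2  -0.7  16.2] w -0.00044230399844178716 q [-0.51 -0.2   2.27  0.9   0.62 -1.33]
```

View pics/s13.png

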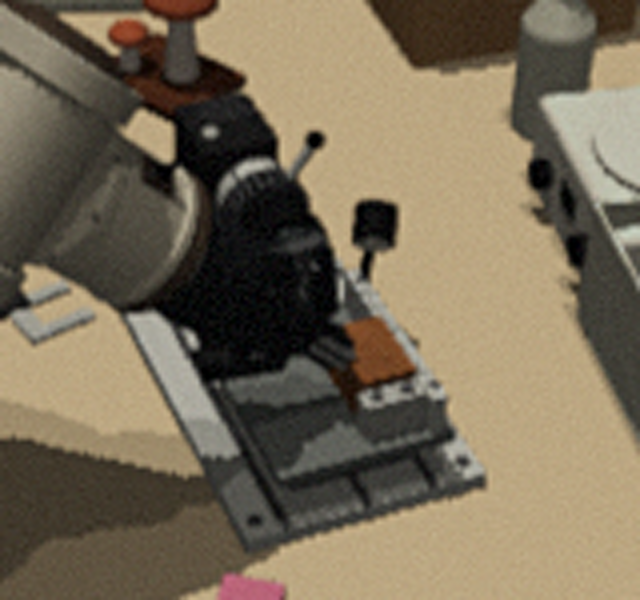

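View pics/w14.png

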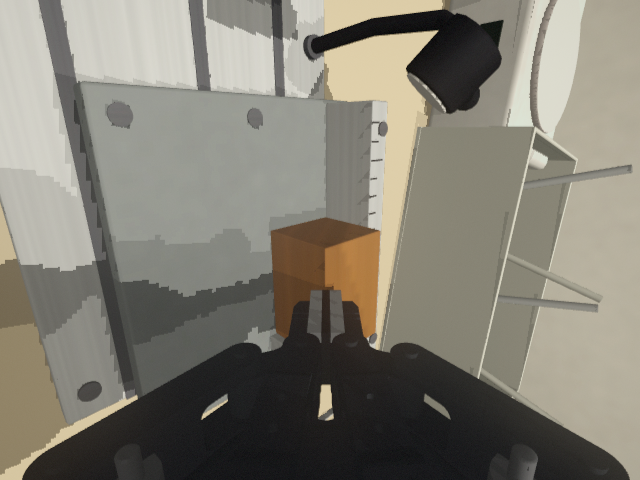

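```bash
python3 -c "
from h import *
print(arm.finish_job()); st()"
```

```text
the job is handed in; nothing more can be done
None
the job is handed in; nothing more can be done
```

The bench is ready and the job is handed in, with the arm still pressing the block down and against the fence. It was handed in at about 22 s of the 51 s allowed.

- **Lever:** I swung it to its end stop, where the force rose to about 12 N. The white dot on the ring lined up with the broad black mark. The last side view still shows the lever leaning to +x.
- **Block:** I chose the brown wood block and set it flat on the stage. I pushed it to the fence until the force reached about 22 N, then to the stop until it reached about 11 N. A camera measurement put its long side at the fence face (x about 43 mm) and its end at y -176.5 mm. I had measured the stop's face at about -177 mm.
- **Final push:** The tool is tilted 45° with the closed fingertips on the block's upper robot-side edge. The last reading was about 18 N towards the fence and 16 N downwards, and it was steady.

**What disagreed:**
- The contact was stiffer than I expected, so one 1.5 mm step of the final push briefly reached about 78 N at the fingertips. That is over 40 N, but that limit names the arm and the gripper's body, and it stayed under the 120 N wrist limit. I eased off without breaking contact.
- My first bench measurements from the two fixed cameras differed by up to about 6 mm, so I used the wrist camera for the final positions.

I saw no bystander out of place in the last pictures, but I did not measure each one.

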